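# Complete the connector kit and shut its drawer

## Task

The open kit drawer should hold one corner plate, one tee plate and one cross plate, one to a bay, but a straight profile offcut is lying in one bay in place of one of them. Put the offcut in the small black bin, lay a plate of the missing kind from the spares board flat in the middle of the freed bay, and push the drawer fully home. Leave the other three spares on their board, and do not disturb the bottle, the mug or the wrench.

Things in the scene. Friction and masses are not known exactly. Their poses are not given: they have to be found in the camera images.
- corner_a: One of two alike: aluminium corner (L) plate with dark bolt holes, 90 x 60 mm overall, 20 thick, bars 24 wide, 0.17 kg, lying flat. Origin: underside, centre of the 90 x 60 outline. One bar runs the full 90 mm along its x axis, its centreline at y = -18 mm; the short arm stands on that bar's +x end, along y, centred at x = +33 mm, reaching y = +30 mm. Starts on the spares board or in a bay.
- corner_b: One of two alike: aluminium corner (L) plate with dark bolt holes, 90 x 60 mm overall, 20 thick, bars 24 wide, 0.17 kg, lying flat. Origin: underside, centre of the 90 x 60 outline. One bar runs the full 90 mm along its x axis, its centreline at y = -18 mm; the short arm stands on that bar's +x end, along y, centred at x = +33 mm, reaching y = +30 mm. Starts on the spares board or in a bay.
- tee_a: One of two alike: aluminium tee (T) plate with dark bolt holes, 90 x 60 mm overall, 20 thick, bars 24 wide, 0.17 kg, lying flat. Origin: underside, centre of the 90 x 60 outline. The stem runs the full 90 mm along its x axis at y = 0; the crossbar, 60 mm along y, is centred at x = +33 mm. Starts on the spares board or in a bay.
- tee_b: One of two alike: aluminium tee (T) plate with dark bolt holes, 90 x 60 mm overall, 20 thick, bars 24 wide, 0.17 kg, lying flat. Origin: underside, centre of the 90 x 60 outline. The stem runs the full 90 mm along its x axis at y = 0; the crossbar, 60 mm along y, is centred at x = +33 mm. Starts on the spares board or in a bay.
- cross_a: One of two alike: aluminium cross (+) plate with dark bolt holes, 90 x 60 mm overall, 20 thick, bars 24 wide, 0.17 kg, lying flat. Origin: underside, centre of the 90 x 60 outline. The long bar runs 90 mm along its x axis at y = 0; the crossbar, 60 mm along y, is centred at x = 0. Starts on the spares board or in a bay.
- cross_b: One of two alike: aluminium cross (+) plate with dark bolt holes, 90 x 60 mm overall, 20 thick, bars 24 wide, 0.17 kg, lying flat. Origin: underside, centre of the 90 x 60 outline. The long bar runs 90 mm along its x axis at y = 0; the crossbar, 60 mm along y, is centred at x = 0. Starts on the spares board or in a bay.
- offcut: Straight offcut of square aluminium profile with dark grooves, 95 mm long along its x axis, 30 x 30 mm in section, about 0.13 kg. Origin: centre of its underside. It starts in one of the three bays of the drawer, lying along the bay.
- cabinet: Low grey bench-top cabinet, 180 mm deep (x) x 330 mm wide (y) x 96 mm high including the drawer, fixed. Origin: centre of its footprint on the bench. Its front faces -x of its own frame; the closed drawer's front face lies at x = -90 mm.
- kit_drawer (a joint): How far the cabinet's drawer stands open, in m: 0 = fully home at its stop, about 0.13 at the start, 0.14 at most. It slides along the cabinet's x axis (home is towards +x); about 2 N of friction, no latch, no handle; it stays where it is left. The cabinet's roof over the closed drawer is 86 mm above the bench.
- drawer_front (a point): Centre of the outer face of the drawer's blue front panel, 50 mm above the bench; moves with the drawer; axes as the cabinet's. The panel is 12 mm thick, 326 mm wide and reaches from 13 to 87 mm above the bench.
- board: Plywood spares board, 280 x 280 x 20 mm, fixed flat on the bench; four plates lie on it at the start. Origin: centre of its underside.
- bin: Small black open offcut bin, 150 mm (x) x 108 mm (y) x 50 mm high, walls and floor 5 mm thick, fixed on the bench. Origin: centre of its underside.
- bottle: Bystander: white plastic bottle, 56 mm in diameter, 170 mm high, standing. Origin: centre of its underside.
- mug: Bystander: white mug, 76 mm in diameter, 88 mm high, handle at its +y. Origin: centre of its underside.
- wrench: Bystander: steel wrench, 170 mm long, lying on top of the cabinet. Origin: on its underside, near its middle.
- bay0 (a point): Centre of the floor of the left bay (the cabinet's +y side) of the drawer, on the floor's upper face, 20 mm above the bench; moves with the drawer; axes as the cabinet's. Each of the three open-topped bays is 125 mm (x) x 92 mm (y) inside, with a black floor and grey walls 6 mm thick whose top edge is 55 mm above the bench.
- bay1 (a point): Centre of the floor of the middle bay of the drawer, on the floor's upper face, 20 mm above the bench; moves with the drawer; axes as the cabinet's. Each of the three open-topped bays is 125 mm (x) x 92 mm (y) inside, with a black floor and grey walls 6 mm thick whose top edge is 55 mm above the bench.
- bay2 (a point): Centre of the floor of the right bay (the cabinet's -y side) of the drawer, on the floor's upper face, 20 mm above the bench; moves with the drawer; axes as the cabinet's. Each of the three open-topped bays is 125 mm (x) x 92 mm (y) inside, with a black floor and grey walls 6 mm thick whose top edge is 55 mm above the bench.
Mind the look-alikes: they are no part of the job. What is shaped like the corner_a but orange is not meant.

How it is judged:
At the end, for the whole second after the job is handed in: Drawer within 4 mm of home. Each bay holds one plate (origin within 35 mm of its centre); one plate of each kind is on the spares board, so the drawer has one of each. All plates flat (underside 14 to 26 mm up, tilt under 0.12 rad). Offcut in the bin; all at rest (value of joint kit_drawer below 0.004 m and horizontal distance between any of corner_a, tee_a, cross_a, corner_b, tee_b, cross_b and bay0 below 0.035 m and horizontal distance between any of corner_a, tee_a, cross_a, corner_b, tee_b, cross_b and bay1 below 0.035 m and horizontal distance between any of corner_a, tee_a, cross_a, corner_b, tee_b, cross_b and bay2 below 0.035 m and horizontal distance between any of corner_a, corner_b and board below 0.17 m and horizontal distance between any of tee_a, tee_b and board below 0.17 m and horizontal distance between any of cross_a, cross_b and board below 0.17 m and height (world z) of corner_a between 0.014 and 0.026 m and angle between each of corner_a, tee_a, cross_a, corner_b, tee_b, cross_b's own z axis and vertical below 0.12 rad and linear speed of each of corner_a, tee_a, cross_a, corner_b, tee_b, cross_b, offcut below 0.02 m/s and height (world z) of tee_a between 0.014 and 0.026 m and height (world z) of cross_a between 0.014 and 0.026 m and height (world z) of corner_b between 0.014 and 0.026 m and height (world z) of tee_b between 0.014 and 0.026 m and height (world z) of cross_b between 0.014 and 0.026 m and x of offcut in the frame of bin between -0.07 and 0.07 m and y of offcut in the frame of bin between -0.05 and 0.05 m and z of offcut in the frame of bin between -0.01 and 0.045 m); the robot touches nothing.
It fails at once if the bottle is shifted by more than 30 mm or tipped (distance of bottle from where it was at the start of the episode above 0.03 m or angle between bottle's own z axis and vertical above 0.35 rad).
It fails at once if the mug is shifted by more than 30 mm or tipped (distance of mug from where it was at the start of the episode above 0.03 m or angle between mug's own z axis and vertical above 0.35 rad).
It fails at once if the wrench is shifted by more than 30 mm (distance of wrench from where it was at the start of the episode above 0.03 m).
It also fails if it takes over 72 s, if anything falls off the work surface, if the arm or the gripper's body presses on something with over 40 N, if the wrist force passes 120 N, or if a joint passes its speed limit or range.

## Robot

A 6-joint arm with a two-finger parallel gripper is mounted at the origin on the work surface. World frame = base frame: x ahead of the robot, y to its left, z up, the work surface at z = 0. Lengths are in m, angles in rad, forces in N, time in s.
With the tool pointing down it reaches from about 0.325 to 0.85 m from the base axis. Payload 4.4 kg.
Tool frame: the origin (TCP) lies at the very end of the fingers, on their centre line; the grasp point (between the pads) lies 19 mm behind it; z points along the fingers, y is the line along which they close (so a half turn about z gives the same grasp; the last joint's range is limited). The gripper opens to 94 mm and grips with 3 to 60 N. Pads are 16 mm wide; open, the fingers measure 119 mm over their backs; the gripper's body (75 mm by 177 mm) begins 78 mm behind the grasp point.
Start: joints at [-1.407, 0.207, 1.542, -0, 1.393, -0.15], TCP at [0.177, -0.547, 0.18] pointing down, gripper open.
Joint ranges: [-2.73, 2.73], [-0.86, 2.22], [0.23, 2.46], [-1.11, 4.25], [0.08, 2.63], [-2.82, 2.82]. Speed limits (rad/s): [2.79, 2.79, 3.14, 3.14, 3.14, 3.14].

## Interface

Orientations are given as a unit quaternion [x, y, z, w].
In Python, from bench import env, cams gives the robot as it stands.
- The arm moves only by the tool send_rows, never from a script. Its argument "targets" is a list of rows, each a list of 7 numbers: the opening, from 0 (shut) to 1 (fully open), then the shift along the tool's x, y, z in units of 60 mm (1.0 is 60 mm), then the turn, a rotation vector about the tool's x, y, z in units of 10 degrees (1.0 is 10 degrees). A call has 1 to 12 rows; each row is the pose to reach, as a shift and turn from the pose commanded when the call began, along the tool's axes at that moment; what a row does not reach only later rows make up. A row lasts 1/8 s, in which the tool goes at most 62.5 mm and 10.7 degrees, less where a joint would pass 70% of its speed; a pose out of reach is approached as far as the arm can. A call with a gripper value outside its range is refused whole. The fingers move at their own pace and stop on an object; "grip_force" is the grip in N (left out, the last holds). Time passes only in rows, so rows that repeat a pose let the fingers close. It gives the time, the measured TCP pose, the force, the opening and the grip force at its end, in the units of the state.
- env.get_obs(): the state, without advancing time (a new reading comes with each control period).
- cams.get_image(name): name is "side" or "top" or "wrist"; returns the picture (420x560x3 uint8, blue, green, red); there is no depth.
- cams.camera_params(name): a dict with "camera_matrix" (3x3 intrinsics, pixels), "R" (3x3) and "t" (3): a world point X has camera coordinates R X + t. Camera axes: x right, y down, z forward; pixel columns grow to the right and rows downward; lengths in m; the calibration is good to about 2 mm. A picture is of the moment at which its call begins: read the wrist's pose just before it. camera_params takes no time and is no camera call; for the wrist camera it gives the pose at the moment of the call.
- env.finish_job(): hands the job in; it is judged then, once.
The state is a dict: "clock": time; "q": joint angles; "qvel": joint speeds; "joint_torque": joint torques, N m; "ee_pos": TCP position; "orientation": TCP orientation; "ft_force": force on the tool from outside, world axes, zero at the start; "wrist_torque": the same for the moment, N m; "width": opening from 0.0 (shut) to 1.0 (fully open); "grip_force": force on a finger pad.
Only numpy, scipy, OpenCV 4.12 (cv2) and the standard library are available. Lean on these libraries where they do the work, as an engineer would, in place of code of your own. Each camera call takes 0.05 s, during which the arm holds its last target. There are 200 camera calls.

## Working session

There is one attempt and no reset: what is moved stays moved. The work goes in short steps, Python scripts to look and compute and a tool call to move; the robot and the scene stay as the last step left them, time stands still between calls to the robot, and variables do not carry over. Pictures are saved under pics/ and viewed, at most 10 in all, crops included, and the job is handed in when it is done.

Besides the shell and the picture viewer there is one more tool, called as a command line: name --pt "numbers of a row" for each row, then --argument value for the rest. send_rows: Moves the arm, as the interface text tells. Its arguments: {"type":"object","properties":{"targets":{"type":"array"},"grip_force":{"type":"number"}},"required":["targets"]}

```bash
mkdir -p pics; ls
python3 - <<'E'
from bench import env,cams
import cv2
for n in("top","side"):
    cv2.imwrite(f"pics/{n}0.png",cams.get_image(n))
    p=cams.camera_params(n);print(n,p)
o=env.get_obs();print(o["clock"],o["ee_pos"],o["orientation"],o["width"])
E
```

```text
pics
top {'camera_matrix': array([[518.30295287,   0.        , 282.25084359],
       [  0.        , 518.30295287, 215.9172275 ],
       [  0.        ,   0.        ,   1.        ]]), 'R': array([[-0.00968361, -0.99985697, -0.01386573],
       [-0.98436838,  0.01197036, -0.17571453],
       [ 0.17585537,  0.01194743, -0.98434351]]), 't': array([0.02596843, 0.50341141, 1.10636293])}
side {'camera_matrix': array([[393.49862981,   0.        , 275.87535   ],
       [  0.        , 393.49862981, 196.78149028],
       [  0.        ,   0.        ,   1.        ]]), 'R': array([[ 0.96865394, -0.24835877,  0.0052409 ],
       [-0.153465  , -0.6148709 , -0.77355173],
       [ 0.19534083,  0.74849963, -0.63371149]]), 't': array([-0.49972153,  0.15624234,  0.83584832])}
0.1 [ 0.17736621 -0.54615885  0.17943155] [ 9.87718049e-01  1.56243595e-01  8.61330273e-06 -9.97368869e-04] 0.998962119265498
```

View pics/top0.png

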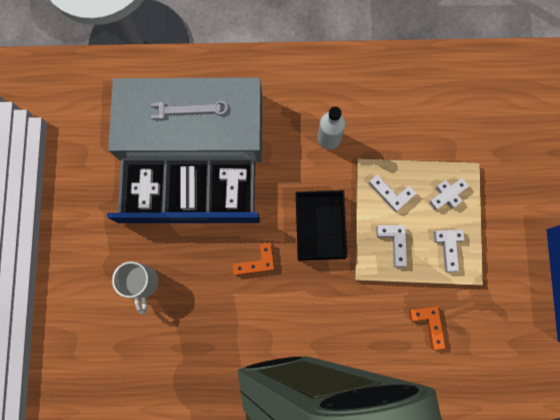

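View pics/side0.png

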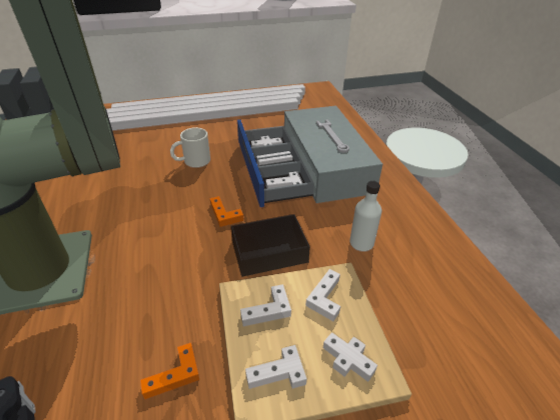

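Top view: the bays hold a cross (145,188), the offcut (187,187) and a tee (232,187), so the corner is missing. Spare corners are at (393,193) and (395,245), the bin at (321,225), the bottle at (331,128) and the mug at (135,280). The orange L's at (255,260) and (430,327) are decoys.

```bash
cat > h.py <<'E'
import numpy as np,cv2
def ray(p,uv,z):
    uv=np.atleast_2d(np.float64(uv));R=p["R"];c=-R.T@p["t"]
    d=np.c_[uv,np.ones(len(uv))]@np.linalg.inv(p["camera_matrix"]).T@R
    return (c+d*((z-c[2])/d[:,2])[:,None])[:,:2]
def rect(P):
    (c,s,a)=cv2.minAreaRect(np.float32(P*1000));return np.round(c,1),np.round(s,1),round(a,1)
def blobs(m,p,z,box,amin):
    x0,y0,x1,y1=box;k=np.zeros_like(m);k[y0:y1,x0:x1]=m[y0:y1,x0:x1]
    for c in cv2.findContours(k,0,1)[0]:
        if cv2.contourArea(c)>amin:
            P=ray(p,c[:,0],z);M=cv2.moments(c)
            print(np.round(c[:,0].mean(0)),"cen",np.round(ray(p,[[M['m10']/M['m00'],M['m01']/M['m00']]],z)[0]*1000,1),"rect",*rect(P))
E
python3 - <<'E'
from h import *; from bench import cams
p=cams.camera_params("top");I=cv2.imread("pics/top0.png");H=cv2.cvtColor(I,cv2.COLOR_BGR2HSV)
w=((H[...,1]<45)&(H[...,2]>120)).astype(np.uint8)
w=cv2.morphologyEx(w,cv2.MORPH_CLOSE,np.ones((5,5)))
print("board plates");blobs(w,p,.04,(355,158,485,287),150)
print("drawer z40");blobs(w,p,.04,(120,160,256,212),150)
print("offcut z50");blobs(w,p,.05,(170,160,208,212),100)
b=((H[...,0]>105)&(H[...,0]<130)&(H[...,1]>150)&(H[...,2]>60)).astype(np.uint8)
print("blue z87");blobs(b,p,.087,(100,200,270,230),100)
k=(H[...,2]<45).astype(np.uint8)
print("bin z50");blobs(cv2.morphologyEx(k,cv2.MORPH_CLOSE,np.ones((7,7))),p,.05,(285,180,355,270),500)
cv2.imwrite("pics/c.png",cv2.resize(np.hstack([I[155:295,100:260],I[155:295,340:500]]),None,fx=2.5,fy=2.5,interpolation=2))
E
```

```text
board plates
[450. 247.] cen [ 431.9 -346.4] rect [ 423.3 -345.3] [64.4 90.3] 89.3
[395. 242.] cen [ 444.1 -228.6] rect [ 435.8 -219. ] [61.6 90.8] 89.3
[449. 193.] cen [ 551.6 -354. ] rect [ 552.1 -353.6] [61.6 89.3] 62.2
[392. 192.] cen [ 553.7 -226.6] rect [ 567.4 -227.1] [90.9 60.8] 40.6
drawer z40
[232. 185.] cen [578.9 133.3] rect [570.1 133.8] [59.1 87.9] 89.2
[144. 188.] cen [572.6 331.7] rect [572.  331.6] [85.6 60.7] 29.0
[187. 187.] cen [573.8 234.2] rect [574.9 233.9] [96.  29.5] 1.4
offcut z50
[187. 187.] cen [571.4 232.2] rect [572.5 231.9] [95.1 29.3] 1.4
blue z87
[183. 215.] cen [501.3 226.1] rect [501.8 234.2] [320.6  10.9] 89.3
bin z50
[320. 225.] cen [480.9 -64. ] rect [482.1 -64.1] [152.  106.9] 0.9
```

View pics/c.png

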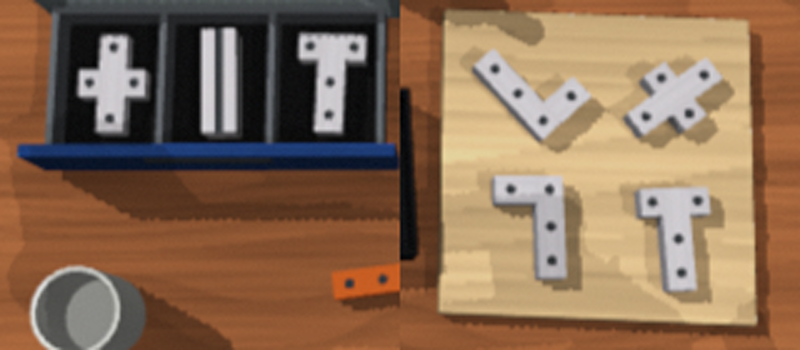

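The crop confirms it: the spare corner at top-image (395,242) has its long bar along world x on the -y side, with the short arm at the +x end. Bay 1's offcut is at about (0.572, 0.232). First I'll square up the tool.

send_rows --pt "0.65 0.8 -0.45 0 0 0 0.9" --pt "0.65 1.6 -0.9 0 0 0 1.8" --pt "0.65 2.4 -1.4 0 0 0 1.8" --pt "0.65 3.2 -1.85 0 0 0 1.8" --pt "0.65 4 -2.3 0 0 0 1.8" --pt "0.65 4.8 -2.75 0 0 0 1.8" --pt "0.65 4.8 -2.75 0 0 0 1.8" --grip_force 25

```text
clock: 0.98
ee_pos: [0.4021, -0.298, 0.18]
orientation: [1.0, 0.003, -0.0, -0.001]
ft_force: [0.5, -0.9, -0.7]
width: 0.65
grip_force: 0.0
```

send_rows --pt "0.65 0.3 -0.9 0 0 0 0" --pt "0.65 0.6 -1.8 0 0 0 0" --pt "0.65 0.9 -2.7 0 0 0 0" --pt "0.65 1.2 -3.6 0 0 0 0" --pt "0.65 1.5 -4.5 0 0 0 0" --pt "0.65 1.8 -5.4 0 0 0 0" --pt "0.65 2.1 -6.3 0 0 0 0" --pt "0.65 2.4 -7.2 0 0 0 0" --pt "0.65 2.7 -8.1 0 0 0 0" --pt "0.65 2.84 -8.83 0 0 0 0" --pt "0.65 2.84 -8.83 0 0 0 0" --pt "0.65 2.84 -8.83 0 0 0 0"

```text
clock: 2.48
ee_pos: [0.571, 0.2271, 0.1798]
orientation: [1.0, -0.001, -0.001, 0.001]
ft_force: [-0.1, -1.3, 0.8]
width: 0.652
grip_force: 0.0
```

Run:
```python
from h import *; from bench import env,cams
o=env.get_obs();p=cams.camera_params("wrist");I=cams.get_image("wrist");cv2.imwrite("pics/w1.png",I)
print(o["ee_pos"],o["orientation"],o["q"]); np.savez("w1.npz",**p)
```

```text
[0.57096173 0.22707403 0.17978913] [ 9.99999404e-01 -6.37579905e-04 -6.00751158e-04  6.52148440e-04] [ 2.38368208e-01  2.91015135e-01  1.43863479e+00 -9.95078132e-04
  1.41341893e+00  1.81059638e+00]
```

View pics/w1.png

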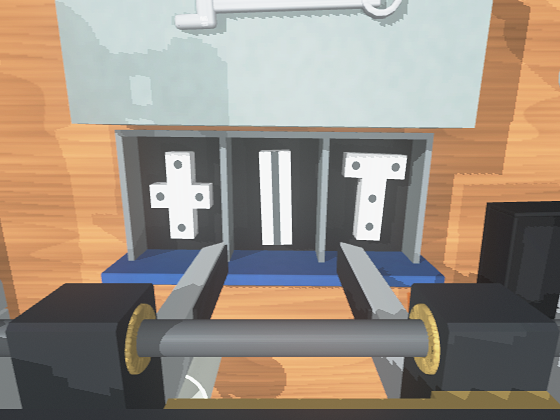

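The wrist view shows the offcut at (275,197) between dividers at columns ~226 and ~323. Next I'll measure those, plus the bay's rear edge.

Run:
```python
from h import *
p=dict(np.load("w1.npz"));I=cv2.imread("pics/w1.png");H=cv2.cvtColor(I,cv2.COLOR_BGR2HSV)
w=((H[...,1]<40)&(H[...,2]>185)).astype(np.uint8);w=cv2.morphologyEx(w,cv2.MORPH_CLOSE,np.ones((9,13)))
print("offcut z50");blobs(w,p,.05,(240,140,310,255),300)
print("plates z40");blobs(w,p,.04,(140,140,220,250),300);blobs(w,p,.04,(335,140,415,250),300)
print("row165",I[165,214:240,1],I[165,312:334,1]); print("row 230",I[230,214:240,1],I[230,312:334,1])
print("col250",I[120:150,250,1],I[235:290,300].tolist()[::3])
print("panel/rear pts",np.round(ray(p,[[230,131],[320,131]],.055)*1000),np.round(ray(p,[[275,250],[275,262],[275,275]],.087)*1000))
```

```text
offcut z50
[275. 197.] cen [576.1 233. ] rect [573.9 232.9] [95.3 30.7] 1.3
plates z40
[183. 195.] cen [576.7 329.4] rect [574.9 331.5] [71.2 85.1] 53.0
[369. 197.] cen [580.2 135.3] rect [567.3 134.2] [ 61.3 101.5] 88.1
row165 [ 80  83  83  82  81  90 155 190 186 185 186 189 155 102 106 106 108 100
  84  77  79  78  78  78  79  78] [ 78  79  77  81  83  81 111 134 130 136 170 190 187 188 188 193 150  73
  77  79  77  77]
row 230 [ 80  84  83  81  81  81  80  76 147 187 184 182 182 186 152 101 105 107
 103  86  71  74  74  74  74  72] [ 74  73  74  76 110 130 126 151 179 185 184 184 188 151  78  69  71  72
  73  72  73  71]
col250 [222 222 223 224 226 179 137 124 122 120 119 145 148 148 149 148 151 127
  71  75  76  75  74  76  77  75  77  76  76  75] [[76, 75, 74], [76, 75, 74], [75, 73, 72], [74, 72, 73], [73, 71, 72], [90, 82, 78], [128, 93, 74], [131, 92, 74], [131, 93, 74], [131, 92, 75], [131, 91, 73], [130, 92, 76], [130, 90, 73], [136, 93, 75], [198, 127, 90], [193, 125, 89], [194, 125, 89], [90, 136, 196], [114, 165, 225]]
panel/rear pts [[640. 275.]
 [640. 191.]] [[534. 233.]
 [522. 233.]
 [509. 233.]]
```

send_rows --pt "0.65 0.05 0 0.4 0 0 -0.1" --pt "0.65 0.05 0 0.8 0 0 -0.1" --pt "0.65 0.05 0 1.2 0 0 -0.1" --pt "0.65 0.05 0 1.2 0 0 -0.1" --pt "0.65 0.05 0 1.2 0 0 -0.1"

```text
clock: 3.15
ee_pos: [0.5749, 0.2277, 0.1096]
orientation: [1.0, 0.008, 0.001, -0.0]
ft_force: [0.1, -0.7, 0.1]
width: 0.649
grip_force: 0.0
```

send_rows --pt "0.54 0 -0.09 0 0 0 0" --pt "0.54 0 -0.09 0.3 0 0 0" --pt "0.54 0 -0.09 0.7 0 0 0" --pt "0.54 0 -0.09 1.1 0 0 0" --pt "0.54 0 -0.09 1.34 0 0 0" --pt "0.54 0 -0.09 1.34 0 0 0" --pt "0 0 -0.09 1.34 0 0 0" --pt "0 0 -0.09 1.34 0 0 0" --pt "0 0 -0.09 1.34 0 0 0" --pt "0 0 -0.09 1.34 0 0 0" --pt "0 0 -0.09 1.34 0 0 0" --grip_force 25

```text
clock: 4.53
ee_pos: [0.574, 0.234, 0.0282]
orientation: [1.0, 0.009, 0.0, -0.0]
ft_force: [-0.5, 0.3, -0.6]
width: 0.042
grip_force: 0.0
```

The width fell below the offcut's 0.32, so the fingers missed it. Taking a look.

Run:
```python
from h import *; from bench import env,cams
a=cams.get_image("wrist");b=cams.get_image("top");o=env.get_obs()
print(o["ee_pos"],o["width"],o["grip_force"])
t=cv2.resize(b[140:260,90:270],None,fx=2.2,fy=2.2)
c=np.zeros((420,800,3),np.uint8);c[:300,:400]=cv2.resize(a,(400,300));c[:264,400:796]=t
cv2.imwrite("pics/m.png",c)
```

```text
[0.57398052 0.23404245 0.02808989] 6.17636443313864e-05 0.0
```

View pics/m.png

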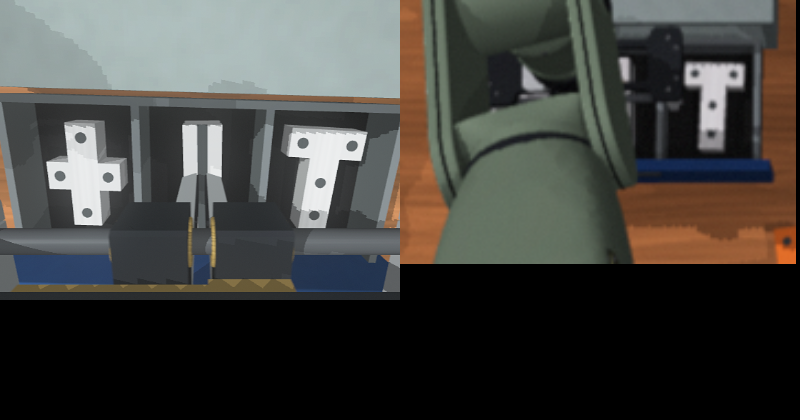

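Run:
```python
from h import *; from bench import env,cams
o=env.get_obs();p=cams.camera_params("wrist");I=cams.get_image("wrist")
pr=lambda X:cv2.projectPoints(np.float64([X]),cv2.Rodrigues(p["R"])[0],p["t"],p["camera_matrix"],None)[0].ravel()
e=o["ee_pos"];print(e,"tcp px",pr(e),"pt 19mm up",pr(e+[0,0,.019]),"60 up",pr(e+[0,0,.06]))
for x in(.526,.55,.574,.621):
  for z in(.05,.02):print(x,z,pr([x,.218,z]),pr([x,.248,z]))
print(o["width"],o["q"])
cv2.imwrite("pics/m2.png",cv2.resize(I[130:400,150:420],None,fx=2.2,fy=2.2))
```

```text
[0.57398052 0.23404245 0.02808989] tcp px [281.09273452 244.51218082] pt 19mm up [280.97361533 255.27462748] 60 up [280.62118457 287.11682839]
0.526 0.05 [306.20701596 332.21705131] [256.52755593 331.43002898]
0.526 0.02 [303.24857878 307.08913619] [259.73449986 306.38966914]
0.55 0.05 [307.61298909 295.96171393] [256.49046106 295.13463824]
0.55 0.02 [304.40067854 274.80926648] [259.78346154 274.0787087 ]
0.574 0.05 [309.10308499 257.53713216] [256.45114563 256.66654667]
0.574 0.02 [305.61271326 240.85012143] [259.83497141 240.08614221]
0.621 0.05 [312.29551976 175.21493334] [256.3669111  174.24745893]
0.621 0.02 [308.17872978 168.95471612] [259.94402736 168.11756649]
6.17636443313864e-05 [2.47651900e-01 4.56608218e-01 1.54988654e+00 9.56116525e-06
 1.13505435e+00 1.80136498e+00]
```

View pics/m2.png

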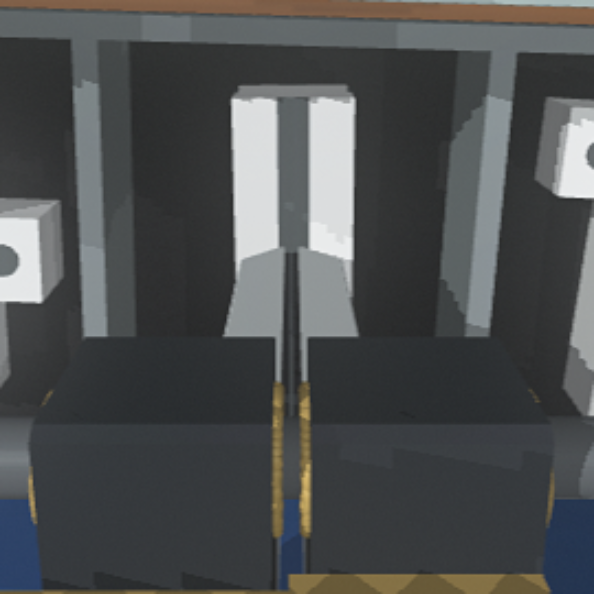

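Run:
```python
from h import *; from bench import env,cams
o=env.get_obs();p=cams.camera_params("side");I=cams.get_image("side")
pr=lambda X:cv2.projectPoints(np.float64([X]),cv2.Rodrigues(p["R"])[0],p["t"],p["camera_matrix"],None)[0].ravel()
e=o["ee_pos"];f=lambda q:((q-[220,80])*5).round()
print("tcp",f(pr(e)),"+20",f(pr(e+[0,0,.02])),"+40",f(pr(e+[0,0,.04])),"+97",f(pr(e+[0,0,.097])))
print("front end offcut top",f(pr([.526,.218,.05])),f(pr([.621,.218,.05])))
cv2.imwrite("pics/s2.png",cv2.resize(I[80:200,220:380],None,fx=5,fy=5,interpolation=2))
```

```text
tcp [276. 410.] +20 [276. 381.] +40 [277. 350.] +97 [277. 259.]
front end offcut top [198. 405.] [366. 382.]
```

View pics/s2.png

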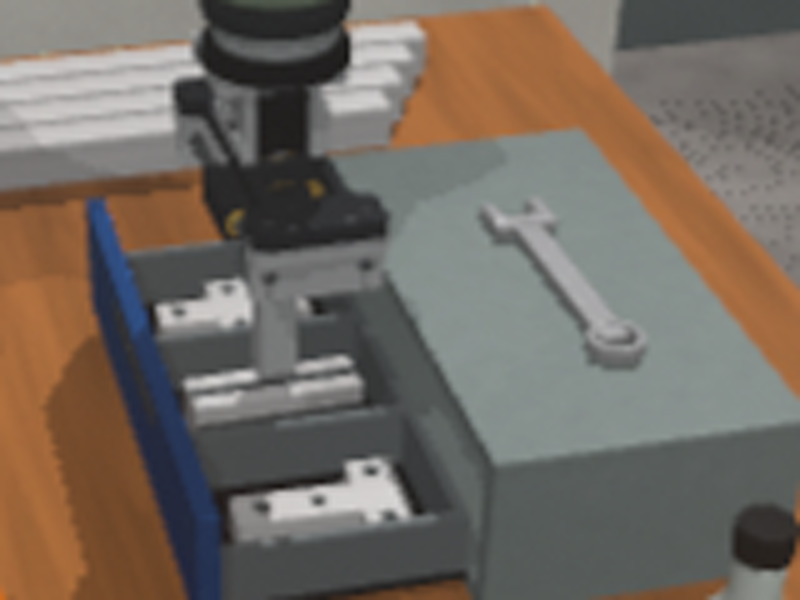

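The side view shows the closed fingertips resting at or just above the offcut's top (crop row ~375, against row 410 predicted for the TCP). So the real tips are about 22 mm higher than reported. A gentle downward touch on the offcut will calibrate that.

send_rows --pt "0 0 0 0.03 0 0 0" --pt "0 0 0 0.03 0 0 0"

```text
clock: 4.97
ee_pos: [0.5737, 0.234, 0.0259]
orientation: [1.0, 0.009, -0.0, 0.0]
ft_force: [0.3, 0.0, -0.6]
width: 0.002
grip_force: 0.0
```

send_rows --pt "0 0 0 0.03 0 0 0" --pt "0 0 0 0.03 0 0 0"

```text
clock: 5.22
ee_pos: [0.5744, 0.2341, 0.0253]
orientation: [1.0, 0.009, 0.0, 0.0]
ft_force: [-1.4, -1.2, 5.1]
width: 0.006
grip_force: 2.3
```

send_rows --pt "0 0 0 0.03 0 0 0" --pt "0 0 0 0.03 0 0 0"

```text
clock: 5.48
ee_pos: [0.5761, 0.2341, 0.0252]
orientation: [1.0, 0.009, 0.002, -0.0]
ft_force: [-1.3, -1.7, 9.9]
width: 0.005
grip_force: 4.9
```

Contact came at reading z ≈ 0.0255, so the true tip is about 24.5 mm above the reported TCP. Regrasping with that offset.

send_rows --pt "0 0 0 -0.25 0 0 0" --pt "0.54 0 0.02 -0.25 0 0 0" --pt "0.54 0 0.02 -0.25 0 0 0" --pt "0.54 0 0.02 -0.25 0 0 0" --pt "0.54 0 0.02 -0.25 0 0 0" --pt "0.54 0 0.02 -0.25 0 0 0" --pt "0.54 0 0.02 -0.1 0 0 0" --pt "0.54 0 0.02 0.05 0 0 0" --pt "0.54 0 0.02 0.12 0 0 0" --pt "0.54 0 0.02 0.2 0 0 0" --pt "0.54 0 0.02 0.2 0 0 0"

```text
clock: 6.85
ee_pos: [0.5736, 0.2328, 0.0101]
orientation: [1.0, 0.009, -0.0, 0.0]
ft_force: [-0.8, 0.5, -0.5]
width: 0.541
grip_force: 0.0
```

send_rows --pt "0 0 0 0 0 0 0" --pt "0 0 0 0 0 0 0" --pt "0 0 0 0 0 0 0" --pt "0 0 0 0 0 0 0" --pt "0 0 0 0 0 0 0" --pt "0 0 0 0 0 0 0" --grip_force 25

```text
clock: 7.6
ee_pos: [0.5743, 0.233, 0.011]
orientation: [1.0, 0.009, 0.0, -0.0]
ft_force: [-0.7, 0.4, 1.5]
width: 0.316
grip_force: 25.0
```

send_rows --pt "0 0 0 -0.5 0 0 0" --pt "0 0 0 -1.2 0 0 0" --pt "0 0 0 -2 0 0 0" --pt "0 -0.2 0.7 -2 0 0 0" --pt "0 -0.5 1.5 -2 0 0 0" --pt "0 -0.8 2.3 -2 0 0 0" --pt "0 -1.1 3.1 -2 0 0 0" --pt "0 -1.3 3.9 -2 0 0 0" --pt "0 -1.53 4.6 -2 0 0 0" --pt "0 -1.53 4.95 -2 0 0 0" --pt "0 -1.53 4.95 -2 0 0 0" --pt "0 -1.53 4.95 -2 0 0 0"

```text
clock: 9.1
ee_pos: [0.487, -0.0649, 0.1303]
orientation: [1.0, 0.009, -0.0, -0.0]
ft_force: [0.1, 0.1, 0.1]
width: 0.318
grip_force: 25.0
```

send_rows --pt "0 -0.08 0 0.7 0 0 0" --pt "0 -0.08 0 1.4 0 0 0" --pt "0 -0.08 0 1.8 0 0 0" --pt "0 -0.08 0 2.05 0 0 0" --pt "0 -0.08 0 2.05 0 0 0" --pt "0.55 -0.08 0 2.05 0 0 0" --pt "0.55 -0.08 0 2.05 0 0 0" --pt "0.55 -0.08 0 2.05 0 0 0" --pt "0.55 -0.08 0 1.5 0 0 0" --pt "0.55 -0.08 0 0.7 0 0 0" --pt "0.55 -0.08 0 0 0 0 0" --pt "0.55 -0.08 0 0 0 0 0"

```text
clock: 10.6
ee_pos: [0.4862, -0.067, 0.1353]
orientation: [1.0, 0.008, 0.005, 0.002]
ft_force: [-0.8, 0.0, 0.4]
width: 0.554
grip_force: 0.0
```

send_rows --pt "0.55 -0.2 0.8 0 0 0 0" --pt "0.55 -0.4 1.6 0 0 0 0" --pt "0.55 -0.6 2.4 0 0 0 0" --pt "0.55 -0.75 2.85 0 0 0 0" --pt "0.55 -0.75 2.85 0 0 0 0" --pt "0.55 -0.75 2.85 0 0 0 0"

```text
clock: 11.35
ee_pos: [0.4399, -0.2364, 0.1296]
orientation: [1.0, 0.009, -0.001, -0.001]
ft_force: [0.3, 0.2, 0.5]
width: 0.551
grip_force: 0.0
```

Run:
```python
from h import *; from bench import env,cams
o=env.get_obs();p=cams.camera_params("wrist");I=cams.get_image("wrist");T=cams.get_image("top")
print(o["ee_pos"],o["orientation"])
H=cv2.cvtColor(I,cv2.COLOR_BGR2HSV);w=((H[...,1]<40)&(H[...,2]>150)).astype(np.uint8)
w=cv2.morphologyEx(w,cv2.MORPH_CLOSE,np.ones((9,9)));blobs(w,p,.04,(0,0,560,420),800)
c=np.zeros((420,800,3),np.uint8);c[:330,:440]=cv2.resize(I,(440,330));c[:240,440:]=cv2.resize(T[150:300,250:475],(360,240))
cv2.imwrite("pics/w2.png",c)
```

```text
[ 0.43987551 -0.23637591  0.12962809] [ 9.99963130e-01  8.50926797e-03 -6.92694159e-04 -9.22542296e-04]
[405. 219.] cen [ 436.5 -346. ] rect [ 426.7 -346.4] [91.5 65.4] 1.0
[272. 202.] cen [ 449.7 -228.6] rect [ 438.3 -220. ] [60.4 91.8] 89.2
[ 85. 149.] cen [484.7 -68.8] rect [484.8 -68.9] [93.  29.9] 1.8
[430.  76.] cen [ 554.5 -354.9] rect [ 552.9 -353.9] [60.2 91.8] 34.9
[272.  68.] cen [ 556.9 -226.2] rect [ 569.1 -228.2] [90.4 60.1] 40.6
```

View pics/w2.png

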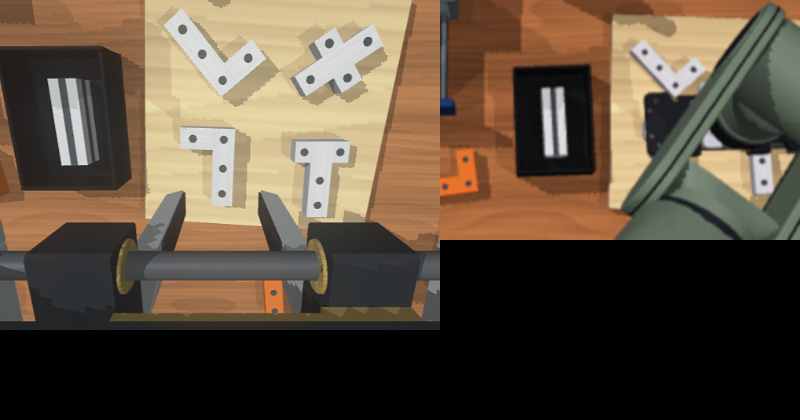

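The offcut lies in the bin (wrist crop (75,120)). The corner is at (230,165), centre (0.438, -0.220), with the bar at y = -0.2375. I'll go down and grip it across the bar.

send_rows --pt "0.45 0 0.02 0.6 0 0 0.18" --pt "0.45 0 0.02 1.2 0 0 0.18" --pt "0.45 0 0.02 1.7 0 0 0.18" --pt "0.45 0 0.02 2 0 0 0.18" --pt "0.45 0 0.02 2.13 0 0 0.18" --pt "0.45 0 0.02 2.13 0 0 0.18"

```text
clock: 12.2
ee_pos: [0.4405, -0.238, 0.0027]
orientation: [1.0, -0.007, -0.0, -0.0]
ft_force: [0.1, 0.1, 0.7]
width: 0.455
grip_force: 0.0
```

send_rows --pt "0 0 0 0 0 0 0" --pt "0 0 0 0 0 0 0" --pt "0 0 0 0 0 0 0" --pt "0 0 0 0 0 0 0" --pt "0 0 0 0 0 0 0" --grip_force 35

```text
clock: 12.82
ee_pos: [0.4411, -0.2389, 0.0038]
orientation: [1.0, -0.007, 0.001, 0.0]
ft_force: [-0.1, 2.6, 6.6]
width: 0.25
grip_force: 35.0
```

send_rows --pt "0 0 0 -0.6 0 0 0" --pt "0 0 0 -1.4 0 0 0" --pt "0 0 0 -2.2 0 0 0" --pt "0 0.2 -0.7 -2.2 0 0 0" --pt "0 0.4 -1.5 -2.2 0 0 0" --pt "0 0.6 -2.3 -2.2 0 0 0" --pt "0 0.9 -3.1 -2.2 0 0 0" --pt "0 1.1 -3.9 -2.2 0 0 -0.1" --pt "0 1.4 -4.7 -2.2 0 0 -0.15" --pt "0 1.6 -5.5 -2.2 0 0 -0.15" --pt "0 1.9 -6.3 -2.2 0 0 -0.15" --pt "0 2.1 -7 -2.2 0 0 -0.15"

```text
clock: 14.32
ee_pos: [0.5725, 0.1808, 0.1339]
orientation: [1.0, 0.006, -0.0, 0.0]
ft_force: [0.7, -0.6, -2.0]
width: 0.252
grip_force: 35.0
```

send_rows --pt "0 0.2 -0.69 0 0 0 0" --pt "0 0.2 -0.69 0 0 0 0" --pt "0 0.2 -0.69 0 0 0 0"

```text
clock: 14.7
ee_pos: [0.5832, 0.2203, 0.1338]
orientation: [1.0, 0.006, -0.001, 0.001]
ft_force: [-0.1, -0.5, -1.5]
width: 0.252
grip_force: 35.0
```

Run:
```python
from h import *; from bench import env,cams
o=env.get_obs();p=cams.camera_params("wrist");I=cams.get_image("wrist");cv2.imwrite("pics/w3.png",I)
print(o["ee_pos"],o["orientation"],o["width"],o["grip_force"])
H=cv2.cvtColor(I,cv2.COLOR_BGR2HSV);w=((H[...,1]<40)&(H[...,2]>185)).astype(np.uint8)
w=cv2.morphologyEx(w,cv2.MORPH_CLOSE,np.ones((9,9)));
z=o["ee_pos"][2]+.040-.0038;print(z);blobs(w,p,z,(0,100,560,420),800)
```

```text
[0.58318692 0.22027443 0.13379178] [ 9.99981014e-01  6.05488703e-03 -9.30271098e-04  6.67474543e-04] 0.25208404536526996 34.99852895736694
0.16999178233506607
[377. 211.] cen [615.8 171.9] rect [609.3 171.9] [34.1 50.6] 87.6
[222. 231.] cen [603.2 245.9] rect [593.9 252.5] [100.2  75.1] 81.9
[358. 119.] cen [657.9 173. ] rect [656.8 185.5] [ 21.7 140.5] 0.7
```

View pics/w3.png

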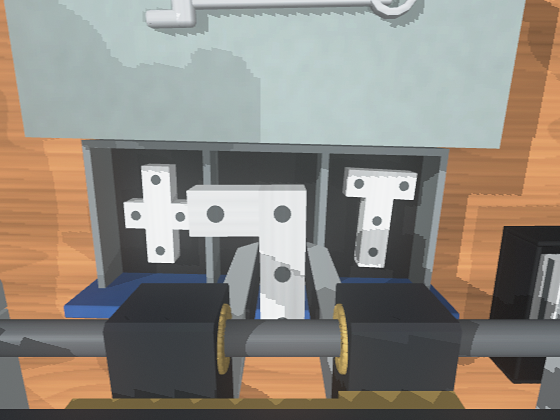

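The corner is held over bay 1, in the right orientation and clear of the other two plates. Lowering in two stages.

send_rows --pt "0 -0.07 -0.04 0.3 0 0 0" --pt "0 -0.07 -0.04 0.8 0 0 0" --pt "0 -0.07 -0.04 1.2 0 0 0" --pt "0 -0.07 -0.04 1.5 0 0 0" --pt "0 -0.07 -0.04 1.5 0 0 0"

```text
clock: 15.38
ee_pos: [0.5776, 0.2224, 0.0424]
orientation: [1.0, 0.006, -0.002, 0.001]
ft_force: [0.4, -1.0, -2.0]
width: 0.249
grip_force: 35.0
```

send_rows --pt "0 0 0 0.2 0 0 0" --pt "0 0 0 0.4 0 0 0" --pt "0 0 0 0.58 0 0 0" --pt "0 0 0 0.62 0 0 0" --pt "0 0 0 0.62 0 0 0"

```text
clock: 16.0
ee_pos: [0.5796, 0.2233, 0.0074]
orientation: [1.0, 0.006, -0.0, 0.0]
ft_force: [0.2, -0.8, -2.3]
width: 0.25
grip_force: 35.0
```

send_rows --pt "0 0 0 0.05 0 0 0" --pt "0 0 0 0.05 0 0 0" --pt "0.38 0 0 0.05 0 0 0" --pt "0.38 0 0 0.05 0 0 0" --pt "0.38 0 0 0.05 0 0 0" --pt "0.38 0 0 -0.3 0 0 0" --pt "0.38 0 0 -0.7 0 0 0" --pt "0.38 0 0 -1.3 0 0 0" --pt "0.38 0 0 -2 0 0 0" --pt "0.38 0 0 -2 0 0 0"

```text
clock: 17.25
ee_pos: [0.584, 0.2244, 0.1344]
orientation: [1.0, 0.006, 0.006, -0.001]
ft_force: [0.1, 0.3, -0.1]
width: 0.381
grip_force: 0.0
```

Run:
```python
from h import *; from bench import env,cams
o=env.get_obs();p=cams.camera_params("wrist");I=cams.get_image("wrist");cv2.imwrite("pics/w4.png",I)
print(o["ee_pos"],o["orientation"],o["width"])
H=cv2.cvtColor(I,cv2.COLOR_BGR2HSV);w=((H[...,1]<40)&(H[...,2]>195)).astype(np.uint8)
w=cv2.morphologyEx(w,cv2.MORPH_CLOSE,np.ones((7,7)));blobs(w,p,.04,(0,145,560,290),400)
```

```text
[0.58398403 0.22442489 0.13443769] [ 0.9999641   0.0059967   0.00583464 -0.0013364 ] 0.38119102040585473
[381. 213.] cen [584.4 134.6] rect [574.4 134.1] [60.4 89.7] 87.8
[272. 210.] cen [587.3 231.8] rect [575.7 240.4] [88.9 59.6] 0.7
[164. 217.] cen [577.9 331.5] rect [576.4 331.6] [88.7 60.4] 0.7
[397. 146.] cen [643.1  89.6] rect [642.2 126.1] [  3.4 183.8] 0.7
```

View pics/w4.png

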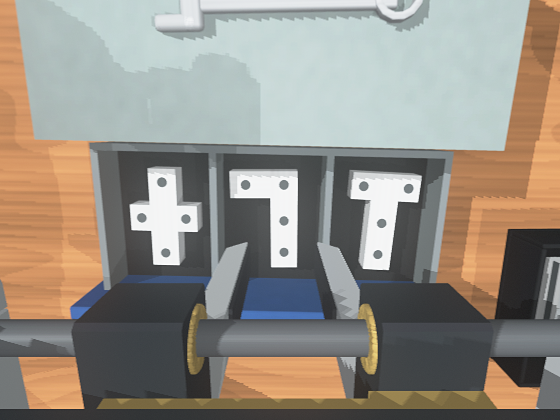

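The corner sits flat at (0.576, 0.240), 7 mm off the bay centre; cross and tee are undisturbed. Now back out with the fingers closed and go down in front of the panel.

send_rows --pt "0.38 -0.5 -0.1 0 0 0 0" --pt "0 -1.2 -0.15 0 0 0 0" --pt "0 -1.9 -0.15 0 0 0 0" --pt "0 -2.35 -0.15 0 0 0 0" --pt "0 -2.35 -0.15 0 0 0 0" --pt "0 -2.35 -0.15 0.5 0 0 0" --pt "0 -2.35 -0.15 1.1 0 0 0" --pt "0 -2.35 -0.15 1.65 0 0 0" --pt "0 -2.35 -0.15 1.65 0 0 0" --pt "0 -2.35 -0.15 1.65 0 0 0"

```text
clock: 18.55
ee_pos: [0.44, 0.2308, 0.0294]
orientation: [1.0, 0.006, 0.001, -0.0]
ft_force: [0.2, 0.6, -0.2]
width: 0.003
grip_force: 0.0
```

send_rows --pt "0 0.3 0 0 0 0 0" --pt "0 0.6 0 0 0 0 0" --pt "0 0.8 0 0 0 0 0" --pt "0 0.9 0 0 0 0 0" --pt "0 1 0 0 0 0 0" --pt "0 1.1 0 0 0 0 0" --pt "0 1.2 0 0 0 0 0" --pt "0 1.35 0 0 0 0 0" --pt "0 1.5 0 0 0 0 0" --pt "0 1.65 0 0 0 0 0" --pt "0 1.8 0 0 0 0 0" --pt "0 1.95 0 0 0 0 0"

```text
clock: 20.05
ee_pos: [0.556, 0.2318, 0.0283]
orientation: [1.0, 0.006, -0.0, 0.0]
ft_force: [-2.9, -2.4, -0.4]
width: 0.008
grip_force: 1.2
```

send_rows --pt "0 0.15 0 0 0 0 0" --pt "0 0.3 0 0 0 0 0" --pt "0 0.45 0 0 0 0 0" --pt "0 0.6 0 0 0 0 0" --pt "0 0.7 0 0 0 0 0" --pt "0 0.8 0 0 0 0 0" --pt "0 0.88 0 0 0 0 0" --pt "0 0.95 0 0 0 0 0" --pt "0 1 0 0 0 0 0" --pt "0 1 0 0 0 0 0"

```text
clock: 21.3
ee_pos: [0.6165, 0.2332, 0.029]
orientation: [1.0, 0.006, 0.001, -0.0]
ft_force: [-0.7, -0.6, -0.9]
width: 0.005
grip_force: 0.3
```

Now I'll creep in until the stop is felt.

send_rows --pt "0 0.06 0 0 0 0 0" --pt "0 0.12 0 0 0 0 0" --pt "0 0.12 0 0 0 0 0"

```text
clock: 21.68
ee_pos: [0.6225, 0.2331, 0.029]
orientation: [1.0, 0.006, -0.0, -0.0]
ft_force: [-4.4, -0.7, 3.7]
width: 0.006
grip_force: 2.3
```

send_rows --pt "0 0.04 0 0 0 0 0" --pt "0 0.08 0 0 0 0 0" --pt "0 0.08 0 0 0 0 0"

```text
clock: 22.05
ee_pos: [0.6221, 0.233, 0.029]
orientation: [1.0, 0.006, -0.006, 0.001]
ft_force: [-16.0, -1.5, 12.6]
width: 0.008
grip_force: 8.2
```

send_rows --pt "0 -0.3 0 0 0 0 0" --pt "0 -1.2 0 0 0 0 0" --pt "0 -2 0 0 0 0 0" --pt "0 -2 0 -1 0 0 0" --pt "0 -2 2 -2 0 0 0" --pt "0 -2 3 -2 0 0 0" --pt "0 -2 4 -2 0 0 0" --pt "0 -2 5 -2 0 0 0" --pt "0 -2 6 -2 0 0 0" --pt "0 -2 6 -2 0 0 0" --pt "0 -2 6 -2 0 0 0"

```text
clock: 23.42
ee_pos: [0.5134, -0.1331, 0.1496]
orientation: [1.0, 0.003, 0.002, 0.001]
ft_force: [0.2, 0.6, -0.3]
width: 0.004
grip_force: 0.0
```

Run:
```python
from h import *; from bench import env,cams
p=cams.camera_params("top");I=cams.get_image("top");J=cv2.imread("pics/top0.png");cv2.imwrite("pics/top9.png",I)
for X in(J,I):
    H=cv2.cvtColor(X,cv2.COLOR_BGR2HSV)
    b=((H[...,0]>105)&(H[...,0]<130)&(H[...,1]>150)&(H[...,2]>60)).astype(np.uint8)
    print("blue");blobs(b,p,.087,(100,130,270,230),80)
    w=cv2.morphologyEx(((H[...,1]<45)&(H[...,2]>120)).astype(np.uint8),cv2.MORPH_CLOSE,np.ones((5,5)))
    print("bin");blobs(w,p,.035,(295,185,348,262),80)
    print("wrench");blobs(((H[...,1]<40)&(H[...,2]>150)).astype(np.uint8),p,.1,(140,95,235,125),40)
d=np.abs(I.astype(int)-J).max(2)
print("diff mug/bottle/cabinet top",d[255:318,105:162].mean(),d[105:152,315:350].mean(),d[85:125,115:260].mean())
o=env.get_obs();print(o["ee_pos"],o["clock"])
```

```text
blue
[183. 215.] cen [501.3 226.1] rect [501.8 234.2] [320.6  10.9] 89.3
bin
wrench
[158. 110.] cen [735.  288.4] rect [734.8 293.1] [35.2 26.5] 2.0
[200. 108.] cen [737.2 213.9] rect [739.6 208.3] [134.7  27.8] 89.1
blue
[184. 154.] cen [636.1 240.8] rect [635.4 233.2] [323.1  11.4] 89.2
bin
[332. 213.] cen [514.6 -87. ] rect [515.  -86.3] [119.9  74.4] 1.8
wrench
[186. 108.] cen [736.8 229.8] rect [736.8 228.1] [14.1 94.9] 1.6
[157. 110.] cen [735.1 288.8] rect [734.8 293.2] [35.2 26.5] 2.0
diff mug/bottle/cabinet top 12.093845725424673 4.707598784194529 5.1689655172413795
[ 0.51298307 -0.13054453  0.14921427] 23.475
```

Run:
```python
from h import *; from bench import env
I=cv2.imread("pics/top9.png");J=cv2.imread("pics/top0.png")
r=cv2.matchTemplate(I[240:330,90:180],J[262:300,110:160],cv2.TM_CCOEFF_NORMED);print(cv2.minMaxLoc(r),"expect (20,22)")
print(env.finish_job())
```

```text
(-0.21716178953647614, 0.9543040990829468, (0, 33), (20, 22)) expect (20,22)
the job is handed in; nothing more can be done
None
```

The job is handed in, with no verdict returned: the offcut was last seen in the bin, a spare corner plate lies flat in the middle bay about 7 mm off centre, and the drawer was pushed until it hit its stop (16 N). The mug is where it was, the bottle's image patch barely changed, and the wrench's uncovered end has not moved.

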